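# Set the test selector to the tensile bar and confirm

## Robot

A 6-joint arm with a two-finger parallel gripper is mounted at the origin on a cart in front of the work surface, level with it; the furniture and walls round the work are solid. World frame = base frame: x ahead of the robot, y to its left, z up, the work surface at z = 0. Lengths are in m, angles in rad, forces in N, time in s.
With the tool pointing down it reaches from about 0.275 to 0.725 m from the base axis. Payload 5.6 kg.
Tool frame: the origin (TCP) lies at the very end of the fingers, on their centre line; the grasp point (between the pads) lies bot.grip_depth behind it (bot.grip_depth is the distance from the TCP to the grasp point, in m); x points along the fingers, z is the direction in which the jaws open and shut, and the axes are right-handed (so a half turn about x gives the same grasp; the last joint's range is limited). The gripper opens to 85 mm and grips with 20 to 120 N. Pads are 22 mm wide; open, the fingers measure 114 mm over their backs; the gripper's body (76 mm by 85 mm) begins 54 mm behind the grasp point. The pads swing forward as they close: fully open they stand 13 mm farther back than shut.
Start: joints at [1.433, 0.255, 0.108, 0, -1.424, -0.285], TCP at [0.226, 0.502, 0.231] pointing down, gripper open.
Joint ranges: [-2.95, 2.95], [-1.21, 1.97], [-1.09, 1.5], [-2.87, 1.71], [-2.94, -0.07], [-3.05, 3.05]. Speed limits (rad/s): [2.57, 2.57, 3.14, 3.14, 3.14, 3.14].

## Interface

Orientations are given as a unit quaternion [x, y, z, w].
In Python, from workcell import bot gives the robot as it stands.
- The arm moves only by the tool servo_tool, never from a script. Its argument "increments" is a list of rows, each an object with "dp": the shift along the world's x, y, z in m, a list of three; "delta_rot": the turn, a rotation vector about the world's x, y, z in rad, a list of three. In form: [{"dp": [tx, ty, tz], "delta_rot": [rx, ry, rz]}, ...]. A call has exactly 5 rows; each row is the pose to reach, as a shift and turn from the pose measured when the call began; what a row does not reach only later rows make up. A row lasts 1/12 s, in which the tool goes at most 41.7 mm and 7.16 degrees, less where a joint would pass 70% of its speed; a pose out of reach is approached as far as the arm can. A call with a gripper value outside its range is refused whole. "grip" is the finger opening in m, from 0 to 0.0854, set as the call begins (left out, the last holds). The fingers move at their own pace and stop on an object; "newtons" is the grip in N (left out, the last holds). Time passes only in rows, so rows that repeat a pose let the fingers close, or fill a call up. It gives the time, the measured TCP pose, the force and the opening at its end, in the units of the state.
- bot.sense(): the state, without advancing time (a new reading comes with each control period).
- bot.get_image(name): name is "scene" or "top" or "wrist"; returns (picture, depth): 480x640x3 uint8, blue, green, red; 480x640 float32, m along the optical axis (not along the pixel's ray), 0 where there is no reading.
- bot.camera_params(name): a dict with "mtx" (3x3 intrinsics, pixels), "D" ([k1, k2, p1, p2, k3] as OpenCV has them; the pictures are not rectified), "extrinsics" (4x4, takes a point from world to camera coordinates); the wrist camera has in their place "mount" (4x4, takes a point from camera to tool coordinates, whose origin is the TCP and whose axes are the tool frame's). Camera axes: x right, y down, z forward; pixel columns grow to the right and rows downward; lengths in m; the calibration is good to about 2 mm. A picture is of the moment at which its call begins: read the wrist's pose just before it. camera_params takes no time and is no camera call.
- bot.finish_job(): hands the job in, once; it reports no verdict.
The state is a dict: "t": time; "qpos": joint angles; "dq": joint speeds; "joint_torque": joint torques, N m; "tcp_pos": TCP position; "orientation": TCP orientation; "force": force on the tool from outside, world axes, zero at the start; "moment": the same for the moment, N m; "gripper_width": opening from 0.0 (shut) to 1.0 (fully open).
Only numpy, scipy, OpenCV 4.12 (cv2) and the standard library are available. Lean on these libraries where they do the work, as an engineer would, in place of code of your own. Each camera call takes 0.05 s, during which the arm holds its last target.

## Task

Push the upright tab of the selector round with the fingertips, without pinching it, until the pointer points at the middle of the round label with the dumbbell-shaped tensile bar. Only then press the push button on the unit fully down and let it come up again, leaving the selector where it was set. Leave the things standing round and on the unit where they are; nothing is to be picked up.

Things in the scene. Friction and masses are not known exactly. Their poses are not given: they have to be found in the camera images.
- selector_unit: Grey control box, 170 x 240 x 52 mm high with a bare metal top face, fixed to the worktop. Origin under its centre at worktop height; its x points from its front (robot side) to its back, y to its left, z up. The four label positions lie on its top round the pivot, 95 mm from it, at -75, -35, +35 and +75 degrees from the unit's x (positive to the left); which label lies where changes.
- pivot (a point): The selector's vertical turning axis, at the height of the metal top face (52 mm above the worktop), 30 mm in front of the unit's centre. Axes as the unit.
- selector (a joint): Angle of the selector in rad: 0 points along the unit's +x, positive is anticlockwise from above (to the left). It moves from -1.6 to 1.6, has no click stops, is stiff (about 0.14 N m, near 3 N at the tab) and stays where it is left.
- tab_top (a point): Middle of the top of the upright tab on the black selector, 53 mm from the axis and 46 mm above the metal face. The tab is a flat fin, 14 mm thick round the circle, about 35 mm long along the pointer (35 to 71 mm from the axis), free from 9 mm to 46 mm above the metal face, and stands on the pointer arm (8 mm high, 18 mm wide). The frame's x is the pointing direction, z up.
- selector_mark (a point): Point on the pointer's centre line 95 mm from the axis, just over the ring of label centres (the pointer's own tip ends 76 mm from the axis). The frame's x is the pointing direction.
- tab_side_left: The face of the tab on its left (anticlockwise) side together with its end nearest the axis. Origin on the axis, 1 mm above the metal face; x is the pointing direction.
- tab_side_right: The face of the tab on its right (clockwise) side together with its end farthest from the axis. Origin and axes as the other side.
- label_tensile: Target label: fixed white disc, 36 mm across, 2.6 mm thick, with a raised black dumbbell-shaped tensile bar (two wide ends joined by a narrow neck, 28 mm long along y), in all 4 mm high. Origin at the centre of its underside, on the metal face. The other three white discs show a square, a round spot, and a straight bar above two dots.
- confirm (a joint): Travel of the push button in m: 0 up, 0.006 fully down (about 5 N); it springs back.
- confirm_top (a point): Centre of the top of the round grey push button, 24 mm across, in a black round housing (40 mm across, 12 mm high) at the front right corner of the unit's top, 55 mm in front of and 90 mm to the right of its centre. The top stands 22 mm above the metal face when up (74 mm above the worktop); pressed straight down.
- weight_100g: Bystander: loose small metal check weight with a knob, 22 mm across, 37 mm high, standing on the unit's front left corner. Origin under its centre.
- jaw_insert_1: Bystander: loose serrated steel block, 25 x 50 x 13 mm, right of the unit.
- micrometer: Bystander: loose micrometer, 48 x 148 x 17 mm, left of the unit.
- striker: Bystander: loose chromed round striker, 68 x 84 x 22 mm, behind the unit.
- screw_bin: Bystander: loose small open yellow bin, 66 x 100 x 32 mm, behind the unit.
- weight_500g: Bystander: loose brass-coloured check weight with a knob, 38 mm across, 62 mm high, behind the unit.

How it is judged:
On the way, in this order (a step that is already met when the one before it is completed fails the run):
1. the selector rests with its pointer on the tensile-bar label (mark within 10 mm of the label's centre) (horizontal distance between selector_mark and label_tensile below 0.01 m and velocity of joint selector between -0.05 and 0.05 rad/s), for 0.3 s.
2. the push button is pressed down (more than 4.5 mm) (value of joint confirm above 0.0045 m and horizontal distance between selector_mark and label_tensile below 0.01 m), for 0.05 s.
At the end, for the whole second after the job is handed in: The pointer's mark lies within 10 mm (about 6 degrees) of the centre of the tensile-bar label, the selector is at rest, and the button, pressed more than 4.5 mm after that, is up again (under 1 mm) (all of step 1 and value of joint confirm below 0.001 m); the robot touches nothing.
It fails at once if the tab is pinched: both its faces, or both its ends, pressed by the fingers at once (over 3 N each) (contact force between each of tab_side_left, tab_side_right and the fingers above 3 N).
It fails at once if the button is pressed while the pointer is off the tensile-bar label (value of joint confirm above 0.003 m and horizontal distance between selector_mark and label_tensile above 0.012 m).
It fails at once if a bystander is picked up, carried or pushed more than 15 mm (distance of any of weight_100g, jaw_insert_1, micrometer, striker, screw_bin, weight_500g from where it was at the start of the episode above 0.015 m).
It also fails if it takes over 64 s, if anything falls off the work surface, if the arm or the gripper's body presses on something with over 40 N, if the wrist force passes 120 N, or if a joint passes its speed limit or range.

## Working session

There is one attempt and no reset: what is moved stays moved. The work goes in short steps, Python scripts to look and compute and a tool call to move; the robot and the scene stay as the last step left them, time stands still between calls to the robot, and variables do not carry over. Pictures are saved under pics/ and viewed, and the job is handed in when it is done.

Besides the shell and the picture viewer there is one more tool, called after "Call:" as name(argument=value, ...), one argument or row to a line, values as JSON. servo_tool: Moves the arm, as the interface text tells. Its arguments: {"type":"object","properties":{"increments":{"type":"array"},"grip":{"type":"number"},"newtons":{"type":"number"}},"required":["increments"]}

```bash
mkdir -p pics; ls; python3 - <<'E'
from workcell import bot
import cv2
s=bot.sense();print(s)
print(bot.grip_depth)
for n in("top","scene"):
    p,d=bot.get_image(n);cv2.imwrite(f"pics/{n}0.png",p)
    c=bot.camera_params(n);print(n,c)
print(bot.camera_params("wrist"))
E
```

```text
pics
{'t': 0.0, 'qpos': array([ 1.43258459e+00,  2.55728354e-01,  1.07023581e-01, -4.74568109e-04,
       -1.42389373e+00, -2.84567893e-01]), 'dq': array([ 0.00132145,  0.0013768 , -0.00035271, -0.00065225, -0.00046444,
       -0.00058581]), 'joint_torque': array([ 5.32098111e-04, -3.86628270e+01,  2.37941480e+01,  5.36515072e+00,
       -6.17228594e-03,  1.06815003e-05]), 'tcp_pos': array([0.22542363, 0.50114628, 0.23041319]), 'orientation': array([-0.59325076, -0.3835659 ,  0.59433479, -0.38431355]), 'force': array([-0.39391424,  0.04855119, -0.48305712]), 'moment': array([0.06428933, 0.01520406, 0.03027293]), 'gripper_width': 1.0015270208756144}
0.0187
top {'mtx': array([[622.3592722 ,   0.        , 320.78029741],
       [  0.        , 622.3592722 , 236.64156649],
       [  0.        ,   0.        ,   1.        ]]), 'D': array([-0.03052545,  0.        ,  0.        ,  0.        ,  0.        ]), 'extrinsics': array([[ 0.00146888, -0.99999692, -0.00199984,  0.16148775],
       [-0.98036512, -0.0010457 , -0.19718808,  0.60081497],
       [ 0.19718539,  0.00225022, -0.98036364,  0.9817
[... 460 characters left out ...]
75771951, -0.45052708, -0.47210855,  0.50904778],
       [ 0.        ,  0.        ,  0.        ,  1.        ]])}
{'mtx': array([[378.33663537,   0.        , 316.6959299 ],
       [  0.        , 378.33663537, 244.30998131],
       [  0.        ,   0.        ,   1.        ]]), 'D': array([0.00563245, 0.        , 0.        , 0.        , 0.        ]), 'mount': array([[ 1.89423102e-04, -3.18781197e-01,  9.47828314e-01,
        -1.42229830e-01],
       [-2.21114016e-04, -9.47828321e-01, -3.18781155e-01,
         8.23489368e-02],
       [ 9.99999958e-01, -1.49193609e-04, -2.50027571e-04,
        -7.51125441e-04],
       [ 0.00000000e+00,  0.00000000e+00,  0.00000000e+00,
         1.00000000e+00]])}
```

View pics/top0.png

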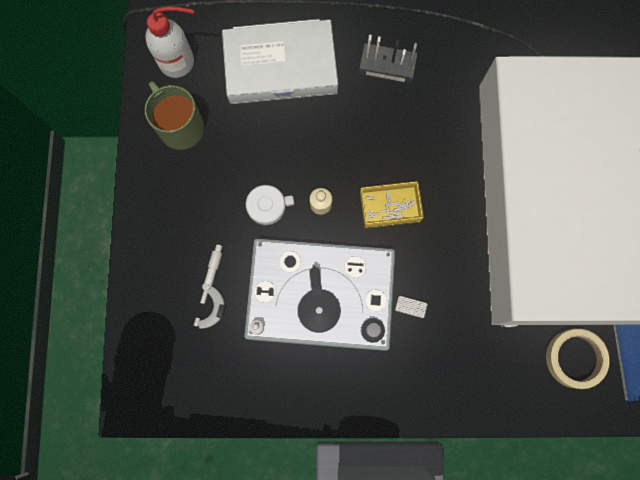

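View pics/scene0.png

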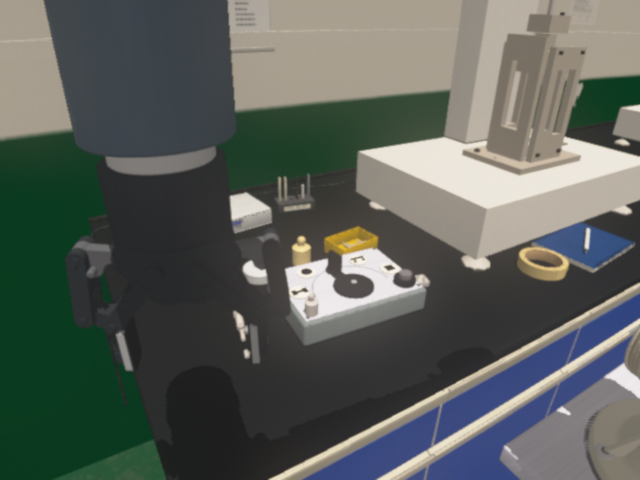

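The top view shows the unit at about (320,295). The tensile label is at (264,291), the leftmost position (+75°). The pointer starts near (316,270), close to 0°. The button is at (373,329) and the 100 g weight at (258,326).

```bash
cat > h.py <<'E'
import numpy as np, cv2
from workcell import bot
def ray(name,px,z,ext=None):
    c=bot.camera_params(name)
    E=c["extrinsics"] if ext is None else ext
    u=cv2.undistortPoints(np.array(px,float).reshape(-1,1,2),c["mtx"],c["D"]).reshape(-1,2)
    R=E[:3,:3];t=E[:3,3];o=-R.T@t
    d=np.c_[u,np.ones(len(u))]@R
    return o+d*((z-o[2])/d[:,2])[:,None]
def measure(p,z=0.052):
    out={}
    hsv=cv2.cvtColor(p,cv2.COLOR_BGR2HSV)
    roi=np.zeros(p.shape[:2],np.uint8);roi[232:358,235:402]=255
    g=cv2.cvtColor(p,cv2.COLOR_BGR2GRAY)
    m=((g>90)&(roi>0)).astype(np.uint8)*255
    return hsv,g,m
E
python3 - <<'E'
from h import *
p=cv2.imread("pics/top0.png")
cv2.imwrite("pics/crop0.png",cv2.resize(p[230:360,230:410],None,fx=4.4,fy=4.4,interpolation=cv2.INTER_CUBIC))
E
```

```text
(no output)
```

View pics/crop0.png

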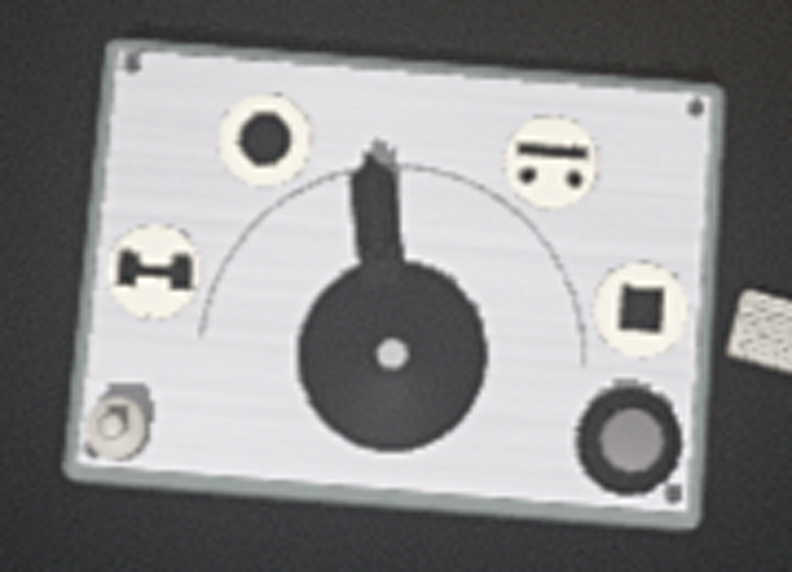

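The crop shows four cream discs. The tensile one is at crop (154,271), the pivot dot at (392,353), the pointer tip at (380,150) and the button at (632,440). I'll fit the unit frame from the disc centres.

```bash
python3 - <<'E'
from h import *
p=cv2.imread("pics/top0.png")
b,g,r=[p[...,i].astype(int) for i in range(3)]
m=((r-b>12)&(r>170)).astype(np.uint8)
m[:232]=0;m[358:]=0;m[:,:240]=0;m[:,395:]=0
cs,_=cv2.findContours(m,cv2.RETR_EXTERNAL,cv2.CHAIN_APPROX_NONE)
L=[]
for c in cs:
    if cv2.contourArea(c)>150:
        (cx,cy),rad=cv2.minEnclosingCircle(c); e=cv2.fitEllipse(c); print(e,rad,cv2.contourArea(c)); L.append(e[0])
W=ray("top",L,0.0546)[:,:2]
order=np.argsort(-W[:,1]);W=W[order];print("labels",W)
a=np.radians([75,35,-35,-75]);M=np.c_[np.cos(a),np.sin(a)]*.095
A=W-W.mean(0);B=M-M.mean(0)
H=B.T@A;th=np.arctan2(H[0,1]-H[1,0],H[0,0]+H[1,1])
R=np.array([[np.cos(th),-np.sin(th)],[np.sin(th),np.cos(th)]])
piv=W.mean(0)-R@M.mean(0)
print("yaw",th,np.degrees(th),"piv",piv,"res mm",(piv+M@R.T-W)*1e3)
print("dot raycast z .07", ray("top",[[230+392/4.4-.4,230+353/4.4-.4]],0.070))
but=piv+R@np.array([-.025,-.09]);print("button",but, ray("top",[[230+632/4.4-.4,230+440/4.4-.4]],0.074))
w=ray("top",[[230+118/4.4,230+426/4.4]],0.07);print("100g",w)
# pointer arm edges in depth? arm centre near base crop (382,255) z~.06, tip (380,150) on tab top z=.098
t=ray("top",[[230+382/4.4-.4,230+160/4.4-.4]],0.098);d=t[0,:2]-piv;print("tab end",t,np.degrees(np.arctan2(d[1],d[0])-th),np.hypot(*d))
t=ray("top",[[230+380/4.4-.4,230+250/4.4-.4]],0.098);d=t[0,:2]-piv;print("tab base",t,np.degrees(np.arctan2(d[1],d[0])-th),np.hypot(*d))
for ang in(0,75):
  for rr in (.053,.095):
    print(ang,rr,piv+R@(np.array([np.cos(np.radians(ang)),np.sin(np.radians(ang))])*rr))
pic,d=bot.get_image("top"); 
z=[]
c=bot.camera_params("top");E=c["extrinsics"]
v,u=np.mgrid[232:358,240:402];dd=d[232:358,240:402]
un=cv2.undistortPoints(np.stack([u,v],-1).reshape(-1,1,2).astype(float),c["mtx"],c["D"]).reshape(-1,2)
P=np.c_[un,np.ones(len(un))]*dd.reshape(-1,1)
Wd=(P-E[:3,3])@E[:3,:3]
k=(Wd[:,2]>.09)&(Wd[:,2]<.105);q=Wd[k]
print("high pts",k.sum(),q.mean(0) if k.any() else 0)
qq=(q[:,:2]-piv)@R; qq=qq[np.hypot(*qq.T)<.08]
print(len(qq),qq.mean(0),np.degrees(np.arctan2(qq[:,1],qq[:,0])).mean(),np.hypot(*qq.T).min(),np.hypot(*qq.T).max())
E
```

```text
((375.2841491699219, 300.0205078125), (19.556991577148438, 19.798477172851562), 3.7281241416931152) 10.296777725219727 302.0
((354.802001953125, 266.9241027832031), (18.07679557800293, 18.938642501831055), 171.840576171875) 10.174363136291504 218.0
((289.8375244140625, 261.52178955078125), (18.736469268798828, 19.286441802978516), 35.86591720581055) 9.96350383758545 282.0
labels [[0.55926474 0.21386425]
 [0.55027777 0.1054909 ]
 [0.49515014 0.07220069]]Traceback (most recent call last):
  File "<stdin>", line 15, in <module>
ValueError: matmul: Input operand 1 has a mismatch in its core dimension 0, with gufunc signature (n?,k),(k,m?)->(n?,m?) (size 3 is different from 4)
```

```bash
cat > m.py <<'E'
from h import *
p=cv2.imread("pics/top0.png")
b,g,r=[p[...,i].astype(int) for i in range(3)]
m=((r-b>8)&(r>150)).astype(np.uint8)
m[:240]=0;m[318:]=0;m[:,:245]=0;m[:,390:]=0
m=cv2.morphologyEx(m,cv2.MORPH_CLOSE,np.ones((7,7)));m=cv2.morphologyEx(m,cv2.MORPH_OPEN,np.ones((5,5)))
cs,_=cv2.findContours(m,cv2.RETR_EXTERNAL,cv2.CHAIN_APPROX_NONE)
L=[]
for c in cs:
    if cv2.contourArea(c)>150:
        e=cv2.fitEllipse(cv2.convexHull(c)); print(np.round(e[0],1),np.round(e[1],1)); L.append(e[0])
W=ray("top",L,0.0546)[:,:2]
order=np.argsort(-W[:,1]);W=W[order];print("labels",W)
a=np.radians([75,35,-35,-75]);M=np.c_[np.cos(a),np.sin(a)]*.095
A=W-W.mean(0);B=M-M.mean(0)
H=B.T@A;th=np.arctan2(H[0,1]-H[1,0],H[0,0]+H[1,1])
R=np.array([[np.cos(th),-np.sin(th)],[np.sin(th),np.cos(th)]])
piv=W.mean(0)-R@M.mean(0)
print("yaw",th,np.degrees(th),"piv",piv,"res mm",(piv+M@R.T-W)*1e3)
print("dot raycast z .07", ray("top",[[230+392/4.4-.4,230+353/4.4-.4]],0.070))
but=piv+R@np.array([-.025,-.09]);print("button",but, ray("top",[[230+632/4.4-.4,230+440/4.4-.4]],0.074))
w=ray("top",[[230+118/4.4,230+426/4.4]],0.07);print("100g",w)
for ang in(0,75):
  for rr in (.053,.095):
    print(ang,rr,piv+R@(np.array([np.cos(np.radians(ang)),np.sin(np.radians(ang))])*rr))
pic,d=bot.get_image("top"); 
c=bot.camera_params("top");E=c["extrinsics"]
v,u=np.mgrid[232:358,240:402];dd=d[232:358,240:402]
un=cv2.undistortPoints(np.stack([u,v],-1).reshape(-1,1,2).astype(float),c["mtx"],c["D"]).reshape(-1,2)
P=np.c_[un,np.ones(len(un))]*dd.reshape(-1,1)
Wd=(P-E[:3,3])@E[:3,:3]
loc=(Wd[:,:2]-piv)@R; rr=np.hypot(*loc.T)
for lo,hi in((.078,.11),(.045,.058),(.058,.068),(.068,.078)):
    k=(Wd[:,2]>lo)&(Wd[:,2]<hi)&(rr<.085)
    if k.any(): print(lo,hi,k.sum(),Wd[k].mean(0),"ang",np.degrees(np.arctan2(*loc[k].mean(0)[::-1])),rr[k].min(),rr[k].max())
k=np.hypot(*(Wd[:,:2]-but).T)<.009;print("button top z",np.median(Wd[k,2]))
E
python3 m.py
```

```text
[264.5 291.2] [20.6 21.1]
[354.9 266.5] [20.4 20.9]
[289.8 261.4] [20.2 21. ]
labels [[0.50954402 0.25528789]
 [0.55952323 0.21391958]
 [0.55100406 0.10530251]]Traceback (most recent call last):
  File "m.py", line 16, in <module>
    H=B.T@A;th=np.arctan2(H[0,1]-H[1,0],H[0,0]+H[1,1])
      ~~~^~
ValueError: matmul: Input operand 1 has a mismatch in its core dimension 0, with gufunc signature (n?,k),(k,m?)->(n?,m?) (size 3 is different from 4)
```

```bash
sed -i 's/^W=ray/L.append((375.3,300.0))\nW=ray/' m.py; python3 m.py
```

```text
[264.5 291.2] [20.6 21.1]
[354.9 266.5] [20.4 20.9]
[289.8 261.4] [20.2 21. ]
labels [[0.50954402 0.25528789]
 [0.55952323 0.21391958]
 [0.55100406 0.10530251]
 [0.49518399 0.07217402]]
yaw -0.07820469639339621 -4.480799041443573 piv [0.4777667  0.16567128] res mm [[-0.09567811 -0.05504119]
 [ 0.08207359 -0.00472516]
 [ 0.08722016 -0.03408351]
 [-0.07361564  0.09384986]]
dot raycast z .07 [[0.47766871 0.16543438 0.07      ]]
button [0.44581186 0.07789949] [[0.44580048 0.07786147 0.074     ]]
100g [[0.45017651 0.26513982 0.07      ]]
0 0.053 [0.53060471 0.16153066]
0 0.095 [0.57247634 0.15824941]
75 0.053 [0.49544172 0.21563721]
75 0.095 [0.50944834 0.25523285]
0.078 0.11 169 [0.52950314 0.17220124 0.09504883] ang 11.674397256299383 0.03556236779822579 0.07088800208597769
0.045 0.058 5504 [0.48715313 0.16556199 0.05227195] ang 3.8137170398291587 0.007260587433678444 0.0849929271459605
0.058 0.068 1585 [0.47856794 0.16179809 0.06207859] ang -73.83141766709329 0.0007165363778343724 0.08495239783192063
0.068 0.078 30 [0.4650514  0.11688035 0.07222728] ang -100.12603137452277 0.0028465584630609298 0.08468495980058109
button top z 0.07417502017830686
```

```bash
cat >> h.py <<'E'
from scipy.spatial.transform import Rotation as Ro
PIV=np.array([.4778,.1656]);TH=-.0782
def tabpt(deg,x,y):
    a=np.radians(deg)+TH
    return PIV+np.array([np.cos(a)*x-np.sin(a)*y,np.sin(a)*x+np.cos(a)*y])
def st():
    s=bot.sense();Rm=Ro.from_quat(s["orientation"]).as_matrix()
    print("t",round(s["t"],2),"tcp",np.round(s["tcp_pos"],4),"jawyaw",round(np.degrees(np.arctan2(Rm[1,2],Rm[0,2])),2),"toolx",np.round(Rm[:,0],3),"q",np.round(s["qpos"],2),"F",np.round(s["force"],1),"w",round(s["gripper_width"],2))
    return s,Rm
E
python3 - <<'E'
from h import *
st()
for d in(11.7,25,40,55,70,75):
    print(d, "pointer world deg",round(d+np.degrees(TH),1), "finger",np.round(tabpt(d,.053,-.018),4),"pre",np.round(tabpt(d,.053,-.036),4))
E
```

```text
t 0.15 tcp [0.2255 0.5013 0.2306] jawyaw -114.23 toolx [-0.    -0.001 -1.   ] q [ 1.43  0.26  0.11 -0.   -1.42 -0.28] F [ 0.3 -0.3 -1.2] w 1.0
11.7 pointer world deg 7.2 finger [0.5326 0.1544] pre [0.5349 0.1365]
25 pointer world deg 20.5 finger [0.5337 0.1673] pre [0.5401 0.1505]
40 pointer world deg 35.5 finger [0.5314 0.1817] pre [0.5419 0.1671]
55 pointer world deg 50.5 finger [0.5254 0.1951] pre [0.5393 0.1836]
70 pointer world deg 65.5 finger [0.5161 0.2064] pre [0.5325 0.1989]
75 pointer world deg 70.5 finger [0.5124 0.2096] pre [0.5294 0.2036]
```

Call:
servo_tool(
  increments=[
    {"dp": [0.02, -0.025, 0], "delta_rot": [0, 0, -0.1]},
    {"dp": [0.045, -0.055, 0], "delta_rot": [0, 0, -0.2]},
    {"dp": [0.07, -0.085, 0], "delta_rot": [0, 0, -0.3]},
    {"dp": [0.095, -0.115, 0], "delta_rot": [0, 0, -0.4]},
    {"dp": [0.12, -0.145, 0], "delta_rot": [0, 0, -0.5]},
  ],
  grip=0,
  newtons=20,
)

```text
t: 0.57
tcp_pos: [0.346, 0.3547, 0.2304]
orientation: [-0.67, -0.223, 0.671, -0.224]
force: [1.4, -0.7, -0.6]
gripper_width: 0.298
```

Call:
servo_tool(
  increments=[
    {"dp": [0.025, -0.03, 0], "delta_rot": [0, 0, -0.1]},
    {"dp": [0.05, -0.06, 0], "delta_rot": [0, 0, -0.2]},
    {"dp": [0.075, -0.09, 0], "delta_rot": [0, 0, -0.3]},
    {"dp": [0.1, -0.12, 0], "delta_rot": [0, 0, -0.4]},
    {"dp": [0.12, -0.145, 0], "delta_rot": [0, 0, -0.5]},
  ],
)

```text
t: 0.98
tcp_pos: [0.4671, 0.2074, 0.2303]
orientation: [-0.705, -0.049, 0.706, -0.049]
force: [0.3, 0.7, 0.5]
gripper_width: -0.0
```

```bash
python3 -c "from h import *;st()"
```

```text
t 0.98 tcp [0.4671 0.2074 0.2303] jawyaw -172.09 toolx [-0.002 -0.001 -1.   ] q [ 0.72  0.18  0.01 -0.   -1.4  -0.59] F [0.3 0.7 0.5] w -0.0
```

Call:
servo_tool(
  increments=[
    {"dp": [0.02, -0.02, -0.01], "delta_rot": [0, 0, 0]},
    {"dp": [0.04, -0.042, -0.03], "delta_rot": [0, 0, 0]},
    {"dp": [0.06, -0.063, -0.055], "delta_rot": [0, 0, -0.01]},
    {"dp": [0.068, -0.071, -0.08], "delta_rot": [0, 0, -0.01]},
    {"dp": [0.068, -0.071, -0.1], "delta_rot": [0, 0, -0.01]},
  ],
)

```text
t: 1.4
tcp_pos: [0.5357, 0.134, 0.1277]
orientation: [-0.704, -0.043, 0.707, -0.045]
force: [-0.2, 0.2, -0.5]
gripper_width: 0.001
```

```bash
python3 - <<'E'
from h import *
st()
for n in("top","wrist"):
    p,d=bot.get_image(n)
    if n=="top": p=cv2.resize(p[200:370,200:420],None,fx=3,fy=3)
    cv2.imwrite(f"pics/{n}1.png",p)
E
```

```text
t 1.4 tcp [0.5357 0.134  0.1277] jawyaw -172.86 toolx [-0.004 -0.002 -1.   ] q [ 0.53  0.32 -0.08 -0.   -1.18 -0.4 ] F [-0.2  0.2 -0.5] w 0.0
```

View pics/wrist1.png

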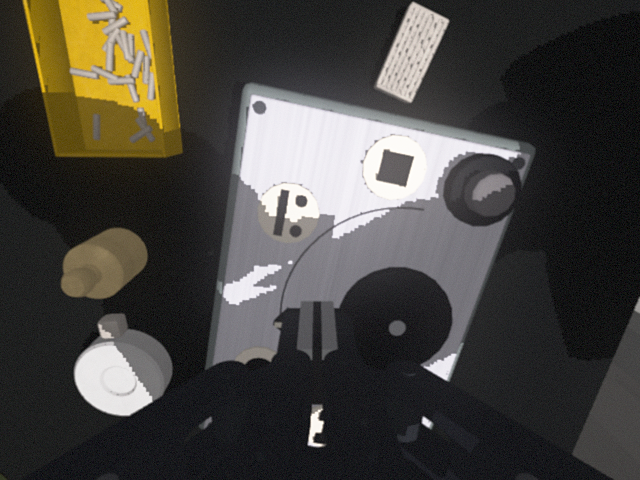

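The wrist view shows the closed fingertips at (318,330), over the right side of the pointer arm near the knob at (397,320). The bin and the 500 g weight are well clear. I'll lower the tool.

Call:
servo_tool(
  increments=[
    {"dp": [0, 0, -0.015], "delta_rot": [0, 0, 0]},
    {"dp": [0, 0, -0.03], "delta_rot": [0, 0, 0]},
    {"dp": [0, 0, -0.045], "delta_rot": [0, 0, 0]},
    {"dp": [0, 0, -0.055], "delta_rot": [0, 0, 0]},
    {"dp": [0, 0, -0.055], "delta_rot": [0, 0, 0]},
  ],
)

```text
t: 1.92
tcp_pos: [0.5318, 0.1349, 0.0702]
orientation: [-0.701, -0.043, 0.71, -0.046]
force: [-0.3, -0.6, 0.0]
gripper_width: 0.006
```

```bash
python3 -c "
from h import *
s,_=st();p=s['tcp_pos'][:2]
for d in(11.7,20,28,36,44,52,60,68,74): print(d,np.round(tabpt(d,.053,-.018)-p,4), round(np.radians(d-11.7),3))"
```

```text
t 1.92 tcp [0.5318 0.1349 0.0702] jawyaw -172.75 toolx [-0.012 -0.005 -1.   ] q [ 0.53  0.36 -0.16 -0.   -1.06 -0.4 ] F [-0.3 -0.6  0. ] w 0.01
11.7 [0.0008 0.0195] 0.0
20 [0.0019 0.0276] 0.145
28 [0.0017 0.0354] 0.284
36 [0.0006 0.0431] 0.424
44 [-0.0017  0.0506] 0.564
52 [-0.005   0.0577] 0.703
60 [-0.0092  0.0642] 0.843
68 [-0.0143  0.0702] 0.983
74 [-0.0186  0.0741] 1.087
```

Call:
servo_tool(
  increments=[
    {"dp": [0.001, 0.008, 0.001], "delta_rot": [0, 0, 0]},
    {"dp": [0.001, 0.015, 0.001], "delta_rot": [0, 0, 0]},
    {"dp": [0.001, 0.0195, 0.001], "delta_rot": [0, 0, 0]},
    {"dp": [0.002, 0.0235, 0.001], "delta_rot": [0, 0, 0.07]},
    {"dp": [0.002, 0.0275, 0.001], "delta_rot": [0, 0, 0.145]},
  ],
)

```text
t: 2.33
tcp_pos: [0.5349, 0.163, 0.0726]
orientation: [-0.697, -0.095, 0.704, -0.099]
force: [1.6, -2.0, 0.6]
gripper_width: 0.002
```

```bash
python3 -c "
from h import *
s,_=st();p=s['tcp_pos'][:2]
for d in(11.7,20,24,28,32,36,40,44,52,60,68,74): print(d,np.round(tabpt(d,.053,-.018)-p,4), round(np.radians(d-11.7),3))"
```

```text
t 2.33 tcp [0.5349 0.163  0.0726] jawyaw -164.21 toolx [-0.009 -0.007 -1.   ] q [ 0.58  0.38 -0.14  0.   -1.07 -0.3 ] F [ 1.6 -2.   0.6] w 0.0
11.7 [-0.0023 -0.0085] 0.0
20 [-0.0012 -0.0005] 0.145
24 [-0.0012  0.0034] 0.215
28 [-0.0013  0.0073] 0.284
32 [-0.0018  0.0112] 0.354
36 [-0.0025  0.015 ] 0.424
40 [-0.0035  0.0188] 0.494
44 [-0.0048  0.0225] 0.564
52 [-0.0081  0.0296] 0.703
60 [-0.0123  0.0361] 0.843
68 [-0.0174  0.0421] 0.983
74 [-0.0217  0.046 ] 1.087
```

Contact made: about 2.6 N tangential, as expected.

Call:
servo_tool(
  increments=[
    {"dp": [-0.001, 0.0035, -0.001], "delta_rot": [0, 0, 0.07]},
    {"dp": [-0.001, 0.0075, -0.001], "delta_rot": [0, 0, 0.14]},
    {"dp": [-0.002, 0.011, -0.001], "delta_rot": [0, 0, 0.21]},
    {"dp": [-0.0025, 0.015, -0.001], "delta_rot": [0, 0, 0.28]},
    {"dp": [-0.0035, 0.019, -0.001], "delta_rot": [0, 0, 0.35]},
  ],
)

```text
t: 2.75
tcp_pos: [0.5327, 0.1826, 0.0728]
orientation: [-0.67, -0.216, 0.674, -0.222]
force: [2.1, -3.0, -0.4]
gripper_width: 0.0
```

```bash
python3 -c "
from h import *
s,_=st();p=s['tcp_pos'][:2]
for d in(40,44,48,52,56,60,64,68,72,74): print(d,np.round(tabpt(d,.053,-.018)-p,4), round(np.radians(d-40),3))"
```

```text
t 2.75 tcp [0.5327 0.1826 0.0728] jawyaw -143.91 toolx [-0.003 -0.009 -1.   ] q [ 0.61  0.38 -0.13  0.01 -1.06  0.01] F [ 2.1 -3.  -0.4] w 0.0
40 [-0.0013 -0.0009] 0.0
44 [-0.0025  0.0028] 0.07
48 [-0.0041  0.0064] 0.14
52 [-0.0058  0.0099] 0.209
56 [-0.0078  0.0133] 0.279
60 [-0.01    0.0165] 0.349
64 [-0.0125  0.0195] 0.419
68 [-0.0151  0.0224] 0.489
72 [-0.018   0.0251] 0.559
74 [-0.0195  0.0263] 0.593
```

Call:
servo_tool(
  increments=[
    {"dp": [-0.0025, 0.003, -0.001], "delta_rot": [0, 0, 0.07]},
    {"dp": [-0.004, 0.0065, -0.001], "delta_rot": [0, 0, 0.14]},
    {"dp": [-0.006, 0.01, -0.001], "delta_rot": [0, 0, 0.21]},
    {"dp": [-0.008, 0.0135, -0.001], "delta_rot": [0, 0, 0.28]},
    {"dp": [-0.01, 0.0165, -0.001], "delta_rot": [0, 0, 0.35]},
  ],
)

```text
t: 3.17
tcp_pos: [0.524, 0.2002, 0.073]
orientation: [-0.623, -0.331, 0.624, -0.337]
force: [3.1, -1.4, -0.7]
gripper_width: 0.001
```

```bash
python3 -c "
from h import *
s,_=st();p=s['tcp_pos'][:2]
for d in(60,64,68,70,72,74): print(d,np.round(tabpt(d,.053,-.018)-p,4), round(np.radians(d-60),3))
pic,d=bot.get_image('top');cv2.imwrite('pics/top2.png',cv2.resize(pic[200:370,200:420],None,fx=3,fy=3))"
```

```text
t 3.17 tcp [0.524  0.2002 0.073 ] jawyaw -123.62 toolx [ 0.003 -0.009 -1.   ] q [ 0.65  0.37 -0.15  0.01 -1.05  0.33] F [ 3.1 -1.4 -0.7] w 0.0
60 [-0.0013 -0.0011] 0.0
64 [-0.0038  0.0019] 0.07
68 [-0.0064  0.0048] 0.14
70 [-0.0078  0.0061] 0.175
72 [-0.0093  0.0075] 0.209
74 [-0.0108  0.0087] 0.244
```

View pics/top2.png

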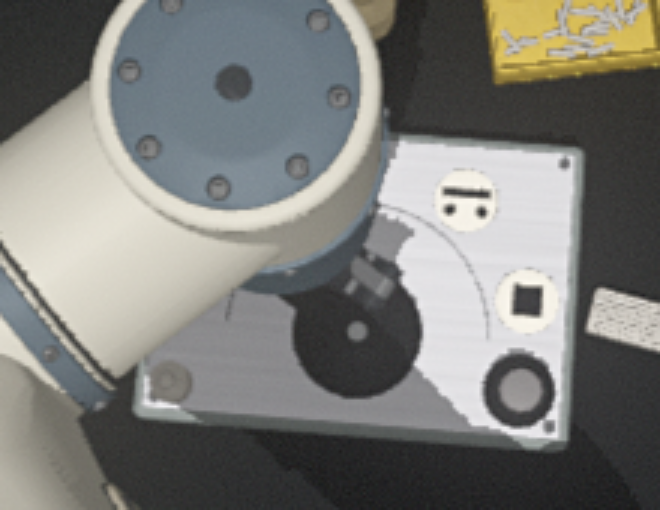

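The arm hides the tab in the top view and only the finger shows, at about (372,275). I'll push to about 71° (deliberately short), back off tangentially and measure.

Call:
servo_tool(
  increments=[
    {"dp": [-0.0035, 0.002, -0.001], "delta_rot": [0, 0, 0.07]},
    {"dp": [-0.006, 0.0045, -0.001], "delta_rot": [0, 0, 0.14]},
    {"dp": [-0.0085, 0.0065, -0.001], "delta_rot": [0, 0, 0.19]},
    {"dp": [-0.0085, 0.0065, -0.001], "delta_rot": [0, 0, 0.19]},
    {"dp": [-0.0085, 0.0065, -0.001], "delta_rot": [0, 0, 0.19]},
  ],
)

```text
t: 3.63
tcp_pos: [0.5156, 0.2078, 0.0727]
orientation: [0.589, 0.389, -0.588, 0.396]
force: [2.3, -0.2, 0.7]
gripper_width: -0.0
```

Call:
servo_tool(
  increments=[
    {"dp": [0.01, -0.004, 0], "delta_rot": [0, 0, 0]},
    {"dp": [0.02, -0.008, 0], "delta_rot": [0, 0, 0]},
    {"dp": [0.02, -0.008, 0.04], "delta_rot": [0, 0, 0]},
    {"dp": [0.02, -0.02, 0.075], "delta_rot": [0, 0, 0]},
    {"dp": [0.02, -0.06, 0.09], "delta_rot": [0, 0, 0]},
  ],
)

```text
t: 4.05
tcp_pos: [0.5389, 0.151, 0.1668]
orientation: [0.59, 0.389, -0.585, 0.397]
force: [2.3, 0.0, 0.8]
gripper_width: -0.002
```

Call:
servo_tool(
  increments=[
    {"dp": [0, -0.035, 0.01], "delta_rot": [0, 0, 0]},
    {"dp": [-0.01, -0.07, 0.01], "delta_rot": [0, 0, 0]},
    {"dp": [-0.02, -0.1, 0.01], "delta_rot": [0, 0, 0]},
    {"dp": [-0.03, -0.13, 0.01], "delta_rot": [0, 0, 0]},
    {"dp": [-0.03, -0.15, 0.01], "delta_rot": [0, 0, 0]},
  ],
)

```text
t: 4.47
tcp_pos: [0.5076, -0.002, 0.1772]
orientation: [0.591, 0.388, -0.586, 0.396]
force: [0.1, -0.2, 0.2]
gripper_width: 0.003
```

```bash
cat > ang.py <<'E'
from h import *
import sys
st()
pic,d=bot.get_image('top');cv2.imwrite(f'pics/{sys.argv[1]}.png',cv2.resize(pic[200:370,200:420],None,fx=3,fy=3))
c=bot.camera_params("top");E=c["extrinsics"]
v,u=np.mgrid[232:358,240:402];dd=d[232:358,240:402]
un=cv2.undistortPoints(np.stack([u,v],-1).reshape(-1,1,2).astype(float),c["mtx"],c["D"]).reshape(-1,2)
Wd=(np.c_[un,np.ones(len(un))]*dd.reshape(-1,1)-E[:3,3])@E[:3,:3]
R=np.array([[np.cos(TH),-np.sin(TH)],[np.sin(TH),np.cos(TH)]])
loc=(Wd[:,:2]-PIV)@R;rr=np.hypot(*loc.T)
for lo,hi in((.078,.11),(.092,.104)):
    k=(Wd[:,2]>lo)&(Wd[:,2]<hi)&(rr<.078)
    print(k.sum(),Wd[k].mean(0),"ang",np.degrees(np.arctan2(*loc[k].mean(0)[::-1])),rr[k].min(),rr[k].max())
k=np.hypot(*(Wd[:,:2]-[.4502,.2651]).T)<.025;k&=Wd[:,2]>.06;print("100g",Wd[k].mean(0))
E
python3 ang.py top3
```

```text
t 4.47 tcp [ 0.5076 -0.002   0.1772] jawyaw -112.61 toolx [ 0.012 -0.005 -1.   ] q [ 0.31  0.19 -0.12  0.01 -1.25  0.86] F [ 0.1 -0.2  0.2] w 0.0ang.py:13: RuntimeWarning: Mean of empty slice.
  print(k.sum(),Wd[k].mean(0),"ang",np.degrees(np.arctan2(*loc[k].mean(0)[::-1])),rr[k].min(),rr[k].max())
  ret = um.true_divide(
Traceback (most recent call last):
  File "ang.py", line 13, in <module>
    print(k.sum(),Wd[k].mean(0),"ang",np.degrees(np.arctan2(*loc[k].mean(0)[::-1])),rr[k].min(),rr[k].max())
                                                                                    ~~~~~~~~~^^
ValueError: zero-size array to reduction operation minimum which has no identity
```

View pics/top3.png

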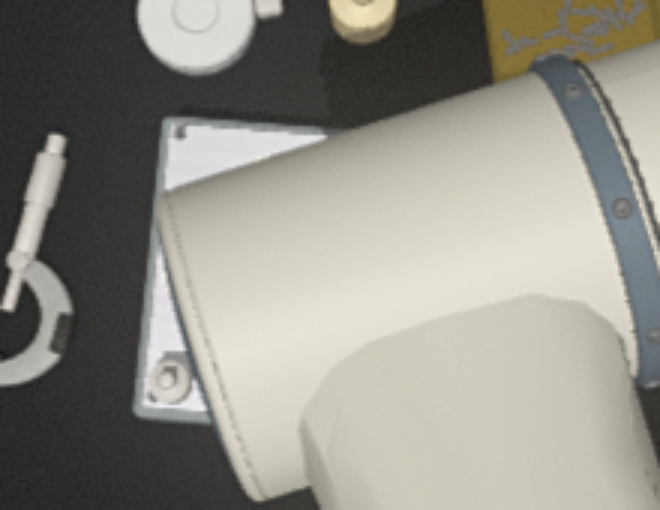

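The arm now covers the dial in the top view, so I'll try the scene and wrist cameras from here.

```bash
python3 - <<'E'
from h import *
for n in("scene","wrist"):
    p,d=bot.get_image(n);cv2.imwrite(f"pics/{n}4.png",p if n=="wrist" else cv2.resize(p[210:370,230:450],None,fx=3,fy=3))
E
```

```text
(no output)
```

View pics/scene4.png

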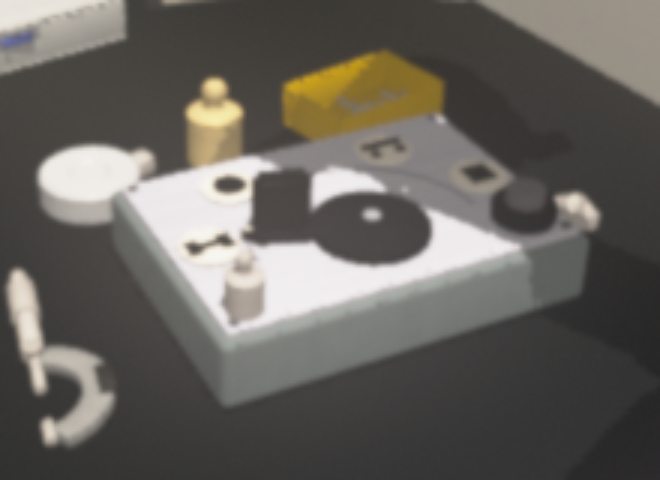

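View pics/wrist4.png

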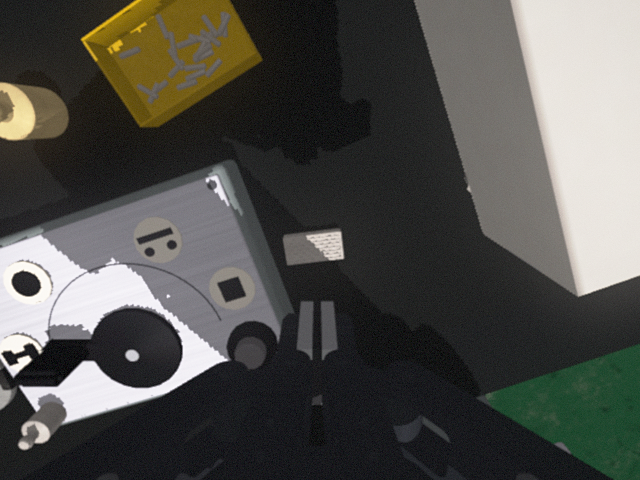

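The scene view shows the tab at about (282,205), standing near the tensile label at (210,245). The wrist view shows the pointer arm at (65,355) next to that label at (20,352). I'll measure the tab angle from both.

```bash
cat > ang2.py <<'E'
from h import *
def cloud(n):
    s=bot.sense();p,d=bot.get_image(n);c=bot.camera_params(n)
    v,u=np.mgrid[0:480,0:640]
    un=cv2.undistortPoints(np.stack([u,v],-1).reshape(-1,1,2).astype(float),c["mtx"],c["D"]).reshape(-1,2)
    P=np.c_[un,np.ones(len(un))]*d.reshape(-1,1)
    if n=="wrist":
        T=np.eye(4);T[:3,:3]=Ro.from_quat(s["orientation"]).as_matrix();T[:3,3]=s["tcp_pos"];T=T@c["mount"]
    else: T=np.linalg.inv(c["extrinsics"])
    W=P@T[:3,:3].T+T[:3,3]
    W[d.ravel()<=0]=9
    return p,W
R=np.array([[np.cos(TH),-np.sin(TH)],[np.sin(TH),np.cos(TH)]])
st()
for n in("scene","wrist","top"):
    p,W=cloud(n)
    loc=(W[:,:2]-PIV)@R;rr=np.hypot(*loc.T)
    # metal plane height as offset check
    k=(rr<.09)&(W[:,2]<.056)&(W[:,2]>.04)
    if not k.any(): print(n,"hidden");continue
    print(n,"metal z",np.median(W[k,2]))
    for lo in(.080,.0945):
        k=(rr<.080)&(W[:,2]>lo)&(W[:,2]<.105)
        if k.sum()>3:
            l=loc[k];vx,vy,x0,y0=cv2.fitLine(l.astype(np.float32),cv2.DIST_HUBER,0,.001,.001).ravel()
            print(n,lo,k.sum(),"z",W[k,2].mean(),"ang",np.degrees(np.arctan2(*l.mean(0)[::-1])),"line",np.degrees(np.arctan2(vy,vx)),rr[k].min(),rr[k].max())
E
python3 ang2.py
```

```text
t 4.62 tcp [ 0.5091 -0.0009  0.1769] jawyaw -112.68 toolx [ 0.012 -0.005 -1.   ] q [ 0.31  0.19 -0.12  0.01 -1.25  0.86] F [0.5 0.7 0.1] w 0.0
scene metal z 0.05218267863910747
scene 0.08 229 z 0.09030729236307664 ang 76.73803477022088 line 74.74104 0.035989742445539694 0.07077160401833264
scene 0.0945 61 z 0.09680675342756731 ang 74.35675430777827 line 70.07796 0.03987608579802569 0.07028000064013622
wrist metal z 0.05184079550443599
wrist 0.08 1304 z 0.09122192632962005 ang 67.08122184646652 line 66.52256 0.03705160845591649 0.07378525849316686
wrist 0.0945 367 z 0.09689951377539521 ang 69.53328880779752 line 70.180916 0.038224704969119394 0.0700971674250692
top hidden
```

The two oblique views are biased in opposite directions (scene 74–77°, wrist 67–69.5°). They bracket about 71.5°, which matches the contact geometry. That is 3–4° short, so I'll return and push about 3.5° more.

```bash
python3 - <<'E'
from h import *
s,_=st()
q=np.array([.5156,.2078])-PIV
for d in(-10,-5,0,2,3.5,5):
    a=np.radians(d);r=PIV+np.array([np.cos(a)*q[0]-np.sin(a)*q[1],np.sin(a)*q[0]+np.cos(a)*q[1]]);print(d,r.round(4))
E
```

```text
t 4.77 tcp [0.5093 0.0012 0.1766] jawyaw -112.48 toolx [ 0.012 -0.005 -1.   ] q [ 0.32  0.19 -0.12  0.01 -1.25  0.86] F [-0.1  0.8  0.3] w -0.0
-10 [0.5224 0.2006]
-5 [0.5191 0.2043]
0 [0.5156 0.2078]
2 [0.5141 0.2091]
3.5 [0.513 0.21 ]
5 [0.5118 0.2109]
```

Call:
servo_tool(
  increments=[
    {"dp": [0.01, 0.04, 0], "delta_rot": [0, 0, 0]},
    {"dp": [0.02, 0.08, 0], "delta_rot": [0, 0, 0]},
    {"dp": [0.027, 0.12, 0], "delta_rot": [0, 0, 0]},
    {"dp": [0.027, 0.155, 0], "delta_rot": [0, 0, 0]},
    {"dp": [0.027, 0.185, 0], "delta_rot": [0, 0, 0]},
  ],
)

```text
t: 5.18
tcp_pos: [0.5362, 0.1896, 0.1761]
orientation: [0.59, 0.39, -0.585, 0.397]
force: [0.4, -0.5, -0.3]
gripper_width: -0.004
```

```bash
python3 -c "from h import *;st()"
```

```text
t 5.18 tcp [0.5362 0.1896 0.1761] jawyaw -112.38 toolx [ 0.012 -0.005 -1.   ] q [ 0.62  0.31  0.03  0.01 -1.29  0.56] F [ 0.4 -0.5 -0.3] w -0.0
```

Call:
servo_tool(
  increments=[
    {"dp": [0.002, 0.008, -0.02], "delta_rot": [0, 0, 0.02]},
    {"dp": [0.002, 0.01, -0.05], "delta_rot": [0, 0, 0.04]},
    {"dp": [0.002, 0.01, -0.08], "delta_rot": [0, 0, 0.05]},
    {"dp": [0.002, 0.01, -0.1], "delta_rot": [0, 0, 0.05]},
    {"dp": [0.002, 0.01, -0.103], "delta_rot": [0, 0, 0.05]},
  ],
)

```text
t: 5.6
tcp_pos: [0.5353, 0.1994, 0.0684]
orientation: [-0.577, -0.405, 0.578, -0.412]
force: [-0.7, -0.6, -0.9]
gripper_width: 0.006
```

```bash
python3 -c "from h import *;s,_=st();print(np.array([.513,.21])-s['tcp_pos'][:2])"
```

```text
t 5.6 tcp [0.5353 0.1994 0.0684] jawyaw -109.47 toolx [ 0.004 -0.008 -1.   ] q [ 0.64  0.4  -0.12  0.01 -1.05  0.59] F [-0.7 -0.6 -0.9] w 0.01
[-0.02234893  0.01063271]
```

Call:
servo_tool(
  increments=[
    {"dp": [-0.008, 0.004, 0.003], "delta_rot": [0, 0, 0]},
    {"dp": [-0.016, 0.008, 0.003], "delta_rot": [0, 0, 0]},
    {"dp": [-0.0195, 0.009, 0.003], "delta_rot": [0, 0, 0]},
    {"dp": [-0.0222, 0.0105, 0.003], "delta_rot": [0, 0, 0]},
    {"dp": [-0.0222, 0.0105, 0.003], "delta_rot": [0, 0, 0]},
  ],
)

```text
t: 6.02
tcp_pos: [0.5134, 0.2107, 0.0728]
orientation: [0.578, 0.405, -0.577, 0.412]
force: [0.8, -0.3, 0.6]
gripper_width: 0.001
```

Call:
servo_tool(
  increments=[
    {"dp": [0.01, -0.004, 0], "delta_rot": [0, 0, 0]},
    {"dp": [0.02, -0.008, 0], "delta_rot": [0, 0, 0]},
    {"dp": [0.022, -0.009, 0.035], "delta_rot": [0, 0, 0]},
    {"dp": [0.022, -0.01, 0.07], "delta_rot": [0, 0, 0]},
    {"dp": [0.022, -0.03, 0.1], "delta_rot": [0, 0, 0]},
  ],
)

```text
t: 6.43
tcp_pos: [0.5369, 0.1817, 0.1747]
orientation: [0.578, 0.405, -0.576, 0.412]
force: [2.1, 0.7, 0.1]
gripper_width: 0.0
```

Call:
servo_tool(
  increments=[
    {"dp": [0, -0.035, 0.01], "delta_rot": [0, 0, 0]},
    {"dp": [-0.01, -0.07, 0.01], "delta_rot": [0, 0, 0]},
    {"dp": [-0.02, -0.105, 0.01], "delta_rot": [0, 0, 0]},
    {"dp": [-0.03, -0.14, 0.01], "delta_rot": [0, 0, 0]},
    {"dp": [-0.03, -0.175, 0.01], "delta_rot": [0, 0, 0]},
  ],
)

```text
t: 6.85
tcp_pos: [0.5061, 0.0045, 0.1855]
orientation: [0.578, 0.405, -0.576, 0.412]
force: [0.2, -0.5, -0.0]
gripper_width: 0.002
```

Call:
servo_tool(
  increments=[
    {"dp": [-0.02, -0.035, 0], "delta_rot": [0, 0, 0]},
    {"dp": [-0.04, -0.07, 0], "delta_rot": [0, 0, 0]},
    {"dp": [-0.06, -0.105, 0], "delta_rot": [0, 0, 0]},
    {"dp": [-0.07, -0.14, 0], "delta_rot": [0, 0, 0]},
    {"dp": [-0.08, -0.17, 0], "delta_rot": [0, 0, 0]},
  ],
)

```text
t: 7.27
tcp_pos: [0.4253, -0.1681, 0.1863]
orientation: [0.579, 0.405, -0.576, 0.412]
force: [1.4, -0.1, -0.0]
gripper_width: 0.0
```

```bash
python3 ang2.py; python3 - <<'E'
from h import *
p,d=bot.get_image('top');cv2.imwrite('pics/top5.png',cv2.resize(p[200:370,200:420],None,fx=3,fy=3))
E
```

```text
t 7.27 tcp [ 0.4253 -0.1681  0.1863] jawyaw -109.42 toolx [ 0.01  -0.006 -1.   ] q [-0.03  0.08 -0.22  0.01 -1.26  1.26] F [ 1.4 -0.1 -0. ] w 0.0
scene metal z 0.05216796275500313
scene 0.08 233 z 0.0902034350361351 ang 80.17259628331874 line 71.159294 0.036391584634248755 0.07104949692615913
scene 0.0945 61 z 0.09694657582122708 ang 77.81224489913859 line 75.339226 0.040360816522414605 0.06799420638973626
wrist metal z 0.0479449299342769
top metal z 0.052163693359161156
top 0.08 173 z 0.09504616806510463 ang 75.70492355833152 line 74.67991 0.03607150911930962 0.0703323110801011
top 0.0945 108 z 0.09719193870737211 ang 75.27677256689118 line 74.81477 0.03607150911930962 0.0703323110801011
```

View pics/top5.png

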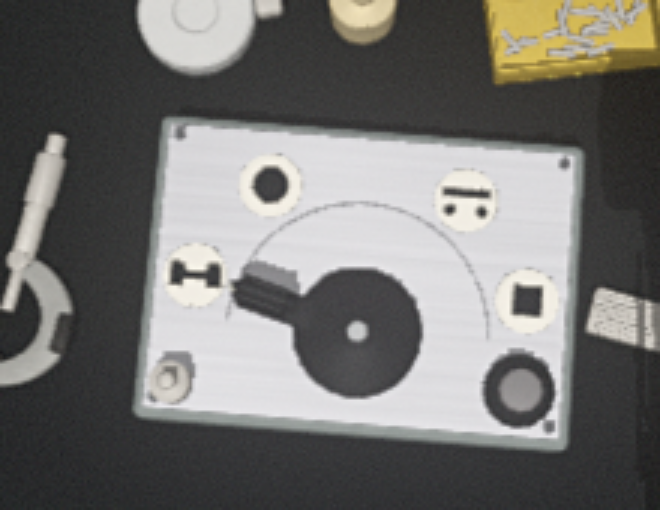

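The top view shows the pointer at 75.2° against a target of 75°, aimed at the tensile label (195,275). The weight at (170,380) is undisturbed. Next is the button at world (0.446, 0.078).

Call:
servo_tool(
  increments=[
    {"dp": [0.005, 0.04, 0], "delta_rot": [0, 0, 0]},
    {"dp": [0.01, 0.08, 0], "delta_rot": [0, 0, 0]},
    {"dp": [0.015, 0.12, 0], "delta_rot": [0, 0, 0]},
    {"dp": [0.02, 0.16, 0], "delta_rot": [0, 0, 0]},
    {"dp": [0.0205, 0.2, 0], "delta_rot": [0, 0, 0]},
  ],
)

```text
t: 7.88
tcp_pos: [0.4473, 0.036, 0.1862]
orientation: [0.579, 0.405, -0.576, 0.412]
force: [0.7, -0.2, 0.1]
gripper_width: -0.003
```

Call:
servo_tool(
  increments=[
    {"dp": [0, 0.025, -0.02], "delta_rot": [0, 0, 0]},
    {"dp": [0, 0.044, -0.04], "delta_rot": [0, 0, 0]},
    {"dp": [0, 0.044, -0.065], "delta_rot": [0, 0, 0]},
    {"dp": [0, 0.044, -0.085], "delta_rot": [0, 0, 0]},
    {"dp": [0, 0.044, -0.09], "delta_rot": [0, 0, 0]},
  ],
)

```text
t: 8.3
tcp_pos: [0.4454, 0.0807, 0.0931]
orientation: [-0.577, -0.406, 0.577, -0.412]
force: [-0.5, -0.3, -0.6]
gripper_width: -0.001
```

```bash
python3 -c "from h import *;s,_=st();print(np.array([.4458,.0779,.0742])-s['tcp_pos'])"
```

```text
t 8.3 tcp [0.4454 0.0807 0.0931] jawyaw -109.38 toolx [ 0.005 -0.007 -1.   ] q [ 0.53  0.16 -0.39  0.01 -1.02  0.69] F [-0.5 -0.3 -0.6] w -0.0
[ 0.00040378 -0.00276889 -0.01893985]
```

Call:
servo_tool(
  increments=[
    {"dp": [0, -0.0025, -0.01], "delta_rot": [0, 0, 0]},
    {"dp": [0, -0.0025, -0.017], "delta_rot": [0, 0, 0]},
    {"dp": [0, -0.0025, -0.021], "delta_rot": [0, 0, 0]},
    {"dp": [0, -0.0025, -0.0245], "delta_rot": [0, 0, 0]},
    {"dp": [0, -0.0025, -0.0245], "delta_rot": [0, 0, 0]},
  ],
)

```text
t: 8.72
tcp_pos: [0.4456, 0.0784, 0.069]
orientation: [-0.577, -0.406, 0.577, -0.412]
force: [-3.5, 1.4, 4.7]
gripper_width: -0.002
```

Call:
servo_tool(
  increments=[
    {"dp": [0, 0, -0.0015], "delta_rot": [0, 0, 0]},
    {"dp": [0, 0, -0.0025], "delta_rot": [0, 0, 0]},
    {"dp": [0, 0, -0.003], "delta_rot": [0, 0, 0]},
    {"dp": [0, 0, -0.003], "delta_rot": [0, 0, 0]},
    {"dp": [0, 0, -0.003], "delta_rot": [0, 0, 0]},
  ],
)

```text
t: 9.13
tcp_pos: [0.4459, 0.0785, 0.0679]
orientation: [0.577, 0.406, -0.577, 0.412]
force: [-8.1, 0.7, 14.8]
gripper_width: 0.001
```

The tool stopped at z = 0.0679 while the force rose to 15 N, so the button is fully down. I'll lift straight up and move clear.

Call:
servo_tool(
  increments=[
    {"dp": [0, 0, 0.01], "delta_rot": [0, 0, 0]},
    {"dp": [0, 0, 0.03], "delta_rot": [0, 0, 0]},
    {"dp": [0, 0, 0.06], "delta_rot": [0, 0, 0]},
    {"dp": [0, 0, 0.09], "delta_rot": [0, 0, 0]},
    {"dp": [0, 0, 0.115], "delta_rot": [0, 0, 0]},
  ],
)

```text
t: 9.55
tcp_pos: [0.4466, 0.0784, 0.1855]
orientation: [0.578, 0.405, -0.576, 0.412]
force: [0.2, -0.0, -0.1]
gripper_width: 0.001
```

Call:
servo_tool(
  increments=[
    {"dp": [-0.005, -0.04, 0], "delta_rot": [0, 0, 0]},
    {"dp": [-0.01, -0.08, 0], "delta_rot": [0, 0, 0]},
    {"dp": [-0.015, -0.12, 0], "delta_rot": [0, 0, 0]},
    {"dp": [-0.02, -0.16, 0], "delta_rot": [0, 0, 0]},
    {"dp": [-0.02, -0.2, 0], "delta_rot": [0, 0, 0]},
  ],
)

```text
t: 9.97
tcp_pos: [0.4261, -0.1234, 0.1864]
orientation: [0.579, 0.405, -0.575, 0.413]
force: [1.1, 0.8, 0.6]
gripper_width: 0.0
```

Call:
servo_tool(
  increments=[
    {"dp": [0, -0.03, 0], "delta_rot": [0, 0, 0]},
    {"dp": [0, -0.05, 0], "delta_rot": [0, 0, 0]},
    {"dp": [0, -0.05, 0], "delta_rot": [0, 0, 0]},
    {"dp": [0, -0.05, 0], "delta_rot": [0, 0, 0]},
    {"dp": [0, -0.05, 0], "delta_rot": [0, 0, 0]},
  ],
)

```text
t: 10.38
tcp_pos: [0.4262, -0.1733, 0.1865]
orientation: [0.579, 0.405, -0.575, 0.413]
force: [-0.2, -0.1, -0.4]
gripper_width: 0.0
```

```bash
cat >> ang2.py <<'E'
    if n=="top":
        k=np.hypot(*(W[:,:2]-[.4458,.0779]).T)<.009;print("button z",np.median(W[k,2]))
        cv2.imwrite('pics/top6.png',cv2.resize(p[180:370,180:440],None,fx=3,fy=3))
        p0=cv2.imread('pics/top0.png')
        print("bystander diff",[ (nm,float(cv2.absdiff(p[a:b,c:d],p0[a:b,c:d]).mean().round(1))) for nm,a,b,c,d in(("striker+500g+bin",180,232,240,430),("mic",240,335,190,232),("jaw",290,322,396,430),("100g",314,338,248,268))])
E
python3 ang2.py
```

```text
t 10.38 tcp [ 0.4262 -0.1733  0.1865] jawyaw -109.35 toolx [ 0.012 -0.006 -1.   ] q [-0.04  0.09 -0.22  0.01 -1.26  1.27] F [-0.2 -0.1 -0.4] w 0.0
scene metal z 0.05220223683235786
scene 0.08 232 z 0.09039921665568365 ang 80.31207832110087 line 67.52731 0.03678067328445428 0.0712818770532178
scene 0.0945 62 z 0.09693679186750019 ang 78.05394689231676 line 73.18857 0.037381968916729555 0.06757292168613294
wrist metal z 0.04833302315466265
top metal z 0.05221774664105472
top 0.08 173 z 0.09463393884923259 ang 75.76376292886101 line 74.606476 0.03615532938217848 0.07039257923919348
top 0.0945 86 z 0.09741152193983518 ang 75.51340859739976 line 75.4593 0.03658410926327886 0.06970783081781283
button z 0.07458920879613773
bystander diff [('striker+500g+bin', 4.0), ('mic', 3.2), ('jaw', 14.3), ('100g', 3.7)]
```

View pics/top6.png

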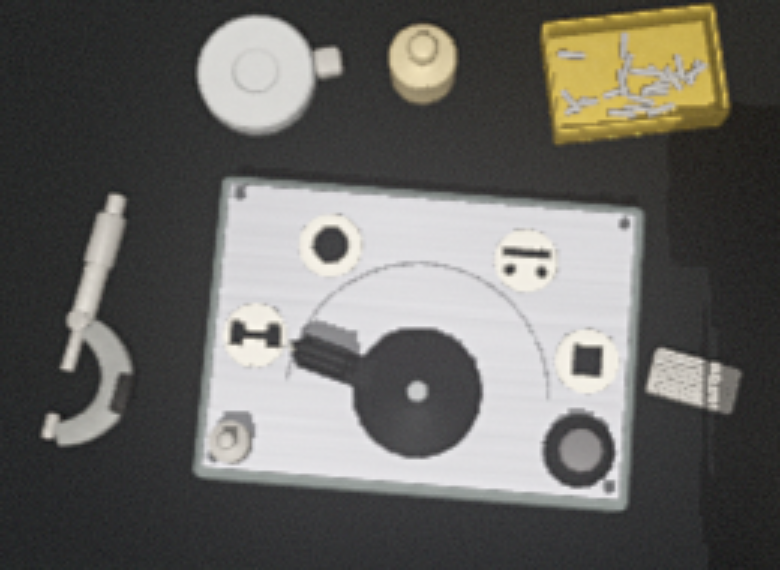

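The final top view shows the pointer at (325,355) aimed at the tensile label (255,333). The button is up, and the bystanders are where they were. The jaw insert at (695,380) only has the arm's shadow across it, which explains its larger image difference.

```bash
python3 -c "from workcell import bot;print(bot.finish_job())"
```

```text
the job is handed in; nothing more can be done
None
```

I pushed the selector tab with the closed fingertips from about 12° to the tensile-bar label, then pressed the button once and let it come up. The arm was parked clear before I handed the job in at about 10.5 s.

- **Selector:** the first push stopped about 3.5° short on purpose, and a second push made up the rest. The top camera's last readings were 74.6–75.8° against the target of 75°, so the mark is about 1 mm from the label's centre. The scene camera read 78–80° because it mostly sees the tab's left face, so I went by the top view.
- **Button:** the fingertips bottomed out at z = 0.0679 m with 15 N, which is about 6 mm of travel. Afterwards its top measured 74.6 mm, so it is fully up.
- **Bystanders:** none moved visibly between the first and last top views. The jaw insert showed a larger image difference, but only because the arm's shadow lay across it.

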